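# Lock the marking jig's fence and line up the cartons

### The job

Get the marking jig ready for its next batch: first turn its three captive bolt knobs clockwise fully home to their stops, one after the other in the order red, yellow, black. Then line up all the cartons that are on the bench in the jig, each upright on the place of its own colour, centred on it, square and flush against the fence. Leave everything else on the bench where it is.

Things in the scene. Friction and masses are not known exactly. Their poses are not given: they have to be found in the camera images.
- jig: marking jig, fixed: dark steel deck 190 x 340 x 12 mm with an aluminium fence 310 x 12 mm on it. Origin on the table under the middle of the row of places; x points from places to fence (away from the robot), y along the row. Deck from x = -80 to +110 mm, top at z = 12. Fence: working face at x = +27, top at z = 42 mm. Three clamp blocks behind the fence, axes at x = 80 mm
- place_green: green strip painted on the jig's deck (100 x 44 mm, flat): the place of the green carton. Origin on the deck's top where the middle of the carton's underside belongs; x towards the fence, whose face is 27 mm from the origin; y along the row. The strip runs from x = -73 to +27 mm. Four places in one row, 80 mm apart; which colour is where changes
- place_white: white strip painted on the jig's deck (100 x 44 mm, flat): the place of the white carton. Origin on the deck's top where the middle of the carton's underside belongs; x towards the fence, whose face is 27 mm from the origin; y along the row. The strip runs from x = -73 to +27 mm. Four places in one row, 80 mm apart; which colour is where changes
- place_blue: blue strip painted on the jig's deck (100 x 44 mm, flat): the place of the blue carton. Origin on the deck's top where the middle of the carton's underside belongs; x towards the fence, whose face is 27 mm from the origin; y along the row. The strip runs from x = -73 to +27 mm. Four places in one row, 80 mm apart; which colour is where changes
- place_purple: purple strip painted on the jig's deck (100 x 44 mm, flat): the place of the purple carton. Origin on the deck's top where the middle of the carton's underside belongs; x towards the fence, whose face is 27 mm from the origin; y along the row. The strip runs from x = -73 to +27 mm. Four places in one row, 80 mm apart; which colour is where changes
- carton_green: small closed black carton, 54 (x) x 44 (y) x 60 (z) mm, about 0.2 kg, rigid, with a green top and a green band round it. Origin at the centre of its underside, z up. Its 54 mm direction (x) goes square to the fence, either end first. May be absent
- carton_white: small closed black carton, 54 (x) x 44 (y) x 60 (z) mm, about 0.2 kg, rigid, with a white top and a white band round it. Origin at the centre of its underside, z up. Its 54 mm direction (x) goes square to the fence, either end first. May be absent
- carton_blue: small closed black carton, 54 (x) x 44 (y) x 60 (z) mm, about 0.2 kg, rigid, with a blue top and a blue band round it. Origin at the centre of its underside, z up. Its 54 mm direction (x) goes square to the fence, either end first. May be absent
- carton_purple: small closed black carton, 54 (x) x 44 (y) x 60 (z) mm, about 0.2 kg, rigid, with a purple top and a purple band round it. Origin at the centre of its underside, z up. Its 54 mm direction (x) goes square to the fence, either end first. May be absent
- clamp_red: fixed aluminium clamp block, 46 x 60 x 20 mm, on the jig behind the fence, carrying the red knob. Origin at the centre of its underside on the deck, axes like the jig's. Which colour is where changes
- knob_red_grip (a point): point on the upright axis of the red bolt knob, 52 mm above the underside of its clamp block, at the height to grip. The knob is a bar handle 46 mm long (this frame's x), 14 mm thick (y), from 32 to 64 mm above the block's underside, over a 34 mm disc. This frame turns with the knob; a white mark on top lies at its -x end
- knob_red (a joint): angle of the red captive bolt, rad: grows as the knob is turned clockwise seen from above, up to its end stop at 2.80 (fully home), where the white mark points to the fence, over the green tick on the block. Starts between 0 and 0.8. Friction 0.06 N m; it stays where it is left
- clamp_yellow: fixed aluminium clamp block, 46 x 60 x 20 mm, on the jig behind the fence, carrying the yellow knob. Origin at the centre of its underside on the deck, axes like the jig's. Which colour is where changes
- knob_yellow_grip (a point): point on the upright axis of the yellow bolt knob, 52 mm above the underside of its clamp block, at the height to grip. The knob is a bar handle 46 mm long (this frame's x), 14 mm thick (y), from 32 to 64 mm above the block's underside, over a 34 mm disc. This frame turns with the knob; a white mark on top lies at its -x end
- knob_yellow (a joint): angle of the yellow captive bolt, rad: grows as the knob is turned clockwise seen from above, up to its end stop at 2.80 (fully home), where the white mark points to the fence, over the green tick on the block. Starts between 0 and 0.8. Friction 0.06 N m; it stays where it is left
- clamp_black: fixed aluminium clamp block, 46 x 60 x 20 mm, on the jig behind the fence, carrying the black knob. Origin at the centre of its underside on the deck, axes like the jig's. Which colour is where changes
- knob_black_grip (a point): point on the upright axis of the black bolt knob, 52 mm above the underside of its clamp block, at the height to grip. The knob is a bar handle 46 mm long (this frame's x), 14 mm thick (y), from 32 to 64 mm above the block's underside, over a 34 mm disc. This frame turns with the knob; a white mark on top lies at its -x end
- knob_black (a joint): angle of the black captive bolt, rad: grows as the knob is turned clockwise seen from above, up to its end stop at 2.80 (fully home), where the white mark points to the fence, over the green tick on the block. Starts between 0 and 0.8. Friction 0.06 N m; it stays where it is left
- tape_roll: roll of amber tape, 100 mm across, 48 mm high, lying flat, loose, a bystander: leave alone. Origin at its underside, at its centre
- bolt_jar: jar of bolts, 56 mm across, 75 mm high, loose, a bystander: leave alone. Origin at its underside, at its centre
- mug: blue mug, 76 mm across, 90 mm high, loose, a bystander: leave alone. Origin at its underside, at its centre
- clip_tray: orange tray 100 x 70 x 30 mm, loose, a bystander: leave alone. Origin at its underside, at its centre
- date_stamp: wooden hand stamp, 44 mm across, 80 mm high, loose, a bystander: leave alone. Origin at its underside, at its centre
- driver: screwdriver lying flat, about 200 mm long, loose, a bystander: leave alone. Origin at its underside

How it is judged (in metres and radians):
On the way, in this order (a step that is already met when the one before it is completed fails the run):
1. the red knob is fully home (value of joint knob_red above 2.68 rad), for 0.2 s.
2. the yellow knob is fully home (value of joint knob_yellow above 2.68 rad), for 0.2 s.
3. the black knob is fully home (value of joint knob_black above 2.68 rad), for 0.2 s.
4. every carton present stands on the place of its own colour, let go (x of carton_green in the frame of place_green between -0.006 and 0.006 m and y of carton_green in the frame of place_green between -0.008 and 0.008 m and z of carton_green in the frame of place_green below 0.004 m and angle between each of carton_green, carton_white, carton_blue, carton_purple's own z axis and vertical below 0.08 rad and angle between the x axis of carton_green and the x axis of place_green, either way round below 0.09 rad and x of carton_white in the frame of place_white between -0.006 and 0.006 m and y of carton_white in the frame of place_white between -0.008 and 0.008 m and z of carton_white in the frame of place_white below 0.004 m and angle between the x axis of carton_white and the x axis of place_white, either way round below 0.09 rad and x of carton_blue in the frame of place_blue between -0.006 and 0.006 m and y of carton_blue in the frame of place_blue between -0.008 and 0.008 m and z of carton_blue in the frame of place_blue below 0.004 m and angle between the x axis of carton_blue and the x axis of place_blue, either way round below 0.09 rad and x of carton_purple in the frame of place_purple between -0.006 and 0.006 m and y of carton_purple in the frame of place_purple between -0.008 and 0.008 m and z of carton_purple in the frame of place_purple below 0.004 m and angle between the x axis of carton_purple and the x axis of place_purple, either way round below 0.09 rad and contact force between the fingers and carton_green below 0.1 N and contact force between the fingers and carton_white below 0.1 N and contact force between the fingers and carton_blue below 0.1 N and contact force between the fingers and carton_purple below 0.1 N), for 0.2 s.
At the end, for the whole second after the job is handed in: All three knobs above 2.68 of 2.80 rad; every carton present at rest, upright (0.08 rad), its underside on the deck (4 mm), on the place of its own colour: within 6 mm of flush with the fence, 8 mm of centred along the row, 0.09 rad of square (value of joint each of knob_red, knob_yellow, knob_black above 2.68 rad and x of carton_green in the frame of place_green between -0.006 and 0.006 m and y of carton_green in the frame of place_green between -0.008 and 0.008 m and z of carton_green in the frame of place_green below 0.004 m and angle between each of carton_green, carton_white, carton_blue, carton_purple's own z axis and vertical below 0.08 rad and angle between the x axis of carton_green and the x axis of place_green, either way round below 0.09 rad and x of carton_white in the frame of place_white between -0.006 and 0.006 m and y of carton_white in the frame of place_white between -0.008 and 0.008 m and z of carton_white in the frame of place_white below 0.004 m and angle between the x axis of carton_white and the x axis of place_white, either way round below 0.09 rad and x of carton_blue in the frame of place_blue between -0.006 and 0.006 m and y of carton_blue in the frame of place_blue between -0.008 and 0.008 m and z of carton_blue in the frame of place_blue below 0.004 m and angle between the x axis of carton_blue and the x axis of place_blue, either way round below 0.09 rad and x of carton_purple in the frame of place_purple between -0.006 and 0.006 m and y of carton_purple in the frame of place_purple between -0.008 and 0.008 m and z of carton_purple in the frame of place_purple below 0.004 m and angle between the x axis of carton_purple and the x axis of place_purple, either way round below 0.09 rad and linear speed of each of carton_green, carton_white, carton_blue, carton_purple below 0.01 m/s); the robot touches nothing.
It fails at once if a bystander (tape roll, jar, mug, tray, stamp or screwdriver) is moved by more than 40 mm (distance of any of tape_roll, bolt_jar, mug, clip_tray, date_stamp, driver from where it was at the start of the episode above 0.04 m).
Of carton_green, carton_white, carton_blue, carton_purple only 2 to 4 are there at a start; the rules pass over those that are not, and their reading is None.
At some moment in a run one of carton_green, carton_white, carton_blue, carton_purple may be knocked a few centimetres aside while the robot is not near it.
Once in a run the grip may slacken for a moment while it holds something.
It also fails if it takes over 210 s, if anything falls off the work surface, if the arm or the gripper's body presses on something with over 40 N, if the wrist force passes 120 N, or if a joint passes its speed limit or range.

### The arm

A 7-joint arm with a two-finger parallel gripper is mounted at the origin on the work surface. World frame = base frame: x ahead of the robot, y to its left, z up, the work surface at z = 0. Lengths are in mm, angles in rad, forces in N, time in s.
With the tool pointing down it reaches from about 400 to 850 mm from the base axis. Payload 10.4 kg.
Tool frame: the origin (TCP) lies midway between the tips of the shut fingers; the grasp point (between the pads) lies 19 mm behind it; z points along the fingers, y is the direction in which the jaws open and shut (so a half turn about z gives the same grasp; the last joint's range is limited). The gripper opens to 87 mm and grips with 3 to 60 N. Pads are 19 mm wide; open, the fingers measure 117 mm over their backs; the gripper's body (75 mm by 190 mm) begins 51 mm behind the grasp point.
Start: joints at [1.293, 0.332, -0.065, 1.46, 0.022, 1.35, -0.088], TCP at [157.553, -604.838, 222.576] pointing down, gripper open.
Joint ranges: [-2.6, 2.6], [-0.5, 2.12], [-1.47, 1.34], [0.16, 2.42], [-1.27, 4.41], [0.06, 2.06], [-2.6, 2.6]. Speed limits (rad/s): [2.22, 2.22, 2.79, 2.79, 3.14, 3.14, 3.14].

### API

Orientations are given as a unit quaternion [x, y, z, w].
In Python, from bench import bot gives the robot as it stands. Calls block until the motion is done:
- bot.goto(position, orientation): joint-space move of the TCP to a pose.
- bot.movel(position, rotation=None, speed=150): straight line of the TCP; rotation=None keeps the orientation; speed is the mean speed in mm/s.
- bot.move_j(angles): joint-space move.
- bot.gripper_open() and bot.gripper_close(force=None): open the fingers fully, or close them until they stop; force is the grip in N (None keeps the last).
- bot.sleep(seconds).
- bot.ik(position, orientation): joint angles nearest the present ones, or None.
- bot.sense(): the state.
- bot.capture(name): name is "side" or "top" or "wrist"; returns a dict with "img" (420x560x3 uint8, red, green, blue), "K" (3x3 intrinsics, pixels), "dist_coeffs" ([k1, k2, p1, p2, k3] as OpenCV has them; the pictures are not rectified), "rvec" (rotation vector, rad) and "tvec" (3), from world to camera coordinates, as OpenCV has them. Camera axes: x right, y down, z forward; pixel columns grow to the right and rows downward; lengths in mm; the calibration is good to about 2 mm. A picture is of the moment at which its call begins. There is no depth.
A pose or a line that the arm cannot do raises bot.MotionError and nothing moves.
- bot.close_job(): hands the job in, once; it reports no verdict.
The state is a dict: "clock": time; "qpos": joint angles; "joint_velocities": joint speeds; "joint_torque": joint torques, N m; "tcp_pos": TCP position; "orientation": TCP orientation; "ft_force": force on the tool from outside, world axes, zero at the start; "ft_torque": the same for the moment, N m; "width": opening from 0.0 (shut) to 1.0 (fully open).
Only numpy, scipy, OpenCV 4.12 (cv2) and the standard library are available. Lean on these libraries where they do the work, as an engineer would, in place of code of your own. Each camera call takes 0.05 s, during which the arm holds its last target. There are 200 camera calls.

## Working session

There is one attempt and no reset: what is moved stays moved. The work goes in short steps, each a Python script; the robot and the scene stay as the last script left them, time stands still between calls to the robot, and variables do not carry over. Pictures are saved under pics/ and viewed, about 12 in all and at most 16, crops included, and the job is handed in when it is done.

```bash
ls; mkdir -p pics; python3 - <<'E'
from bench import bot
import cv2
for n in ("top","side","wrist"):
    c=bot.capture(n); cv2.imwrite(f"pics/{n}0.png",c["img"][:,:,::-1]); 
    R=cv2.Rodrigues(c["rvec"])[0]; print(n,(-R.T@c["tvec"].ravel()).round(),c["K"][0,0],c["dist_coeffs"])
s=bot.sense();print(s)
E
```

```text
pics
top [ 380.  -24. 1142.] 492.6745163796599 [-0.13100665  0.          0.          0.          0.        ]
side [ 16. 552. 537.] 415.4133725545522 [-0.00453932  0.          0.          0.          0.        ]
wrist [ 228. -586.  385.] 376.933418474111 [-0.08703531  0.          0.          0.          0.        ]
{'clock': 0.15, 'qpos': array([ 1.29341179,  0.33271375, -0.06470542,  1.46075493,  0.02157348,
        1.34989559, -0.08850225]), 'joint_velocities': array([-0.00049996, -0.00164015, -0.00137627, -0.00412088, -0.00066113,
        0.00048152,  0.00041094]), 'joint_torque': array([ 1.47119099e-03, -6.23633909e+01,  2.48507853e-02, -3.90140426e+01,
       -6.14171103e-02,  3.73765966e-02,  7.76649972e-05]), 'tcp_pos': array([ 157.45976856, -604.53357197,  221.94167714]), 'orientation': array([ 9.91895533e-01,  1.27054954e-01, -7.79798865e-05, -5.33238673e-04]), 'ft_force': array([-0.60164584, -0.590147  , -0.01987911]), 'ft_torque': array([ 0.02487537, -0.01453725, -0.0370644 ]), 'width': 1.0025161687744424}
```

View pics/top0.png

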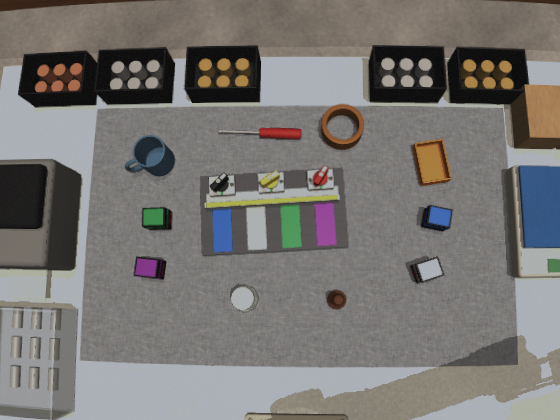

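View pics/side0.png

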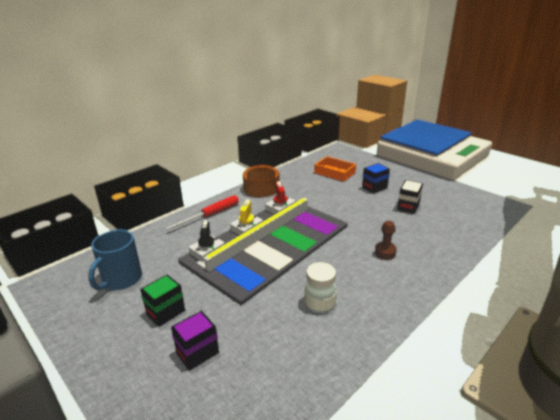

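All four cartons are on the bench. In the top view, up is +x and left is +y. The places from left to right are blue (222,230), white (257,228), green (291,226) and purple (325,224). The knobs are black (221,183), yellow (270,180) and red (321,177). The side view agrees.

```bash
cat > h.py <<'E'
from bench import bot
import cv2, numpy as np
from scipy.spatial.transform import Rotation as Rn
HS={'green':(50,75,80,40),'blue':(100,122,100,50),'purple':(135,165,80,40)}
def ray(c,uv,z):
    p=cv2.undistortPoints(np.float64(uv).reshape(-1,1,2),c["K"],np.float64(c["dist_coeffs"])).reshape(-1,2)
    R=cv2.Rodrigues(np.float64(c["rvec"]))[0]; o=-R.T@np.ravel(c["tvec"])
    d=np.c_[p,np.ones(len(p))]@R
    return (o+d*((z-o[2])/d[:,2])[:,None])[:,:2]
def mask(c,col):
    h=cv2.cvtColor(c["img"],cv2.COLOR_RGB2HSV)
    if col=='white': return cv2.inRange(h,(0,0,150),(180,45,255))
    a,b,s,v=HS[col]; return cv2.inRange(h,(a,s,v),(b,255,255))
def blobs(c,col,z,amin=60):
    """min-area rectangles of colour blobs projected on plane z: centre, long, short, yaw of long side"""
    out=[]
    for k in cv2.findContours(mask(c,col),cv2.RETR_EXTERNAL,cv2.CHAIN_APPROX_NONE)[0]:
        if cv2.contourArea(k)<amin: continue
        w=ray(c,k[:,0,:],z)
        (x,y),(a,b),t=cv2.minAreaRect(w.astype(np.float32)); t=np.radians(t)
        if a<b: a,b,t=b,a,t+np.pi/2
        t=(t+np.pi/2)%np.pi-np.pi/2
        px=k[:,0,:].mean(0).round()
        out.append((np.array([x,y]),a,b,t,px))
    return out
def quat(yaw):  # tool down, tool x axis at yaw
    return (Rn.from_euler('z',yaw)*Rn.from_euler('x',np.pi)).as_quat()
E
python3 - <<'E'
from h import *
c=bot.capture("top"); np.save("top.npy",c,allow_pickle=True)
for col in ('green','blue','purple','white'):
    for z in (12,60):
        for p,a,b,t,px in blobs(c,col,z):
            if 150<px[1]<300 and a<150: print(col,z,p.round(1),round(a),round(b),round(t,3),px)
i=c["img"][160:205,200:345]; cv2.imwrite("pics/knobs.png",cv2.resize(i,None,fx=5,fy=5,interpolation=cv2.INTER_CUBIC)[:,:,::-1])
E
```

```text
green 12 [ 445.9 -604.4] 27 25 -0.061 [554. 266.]
green 12 [559.5 341.5] 50 41 -1.565 [153. 216.]
green 12 [539.1  15.3] 100 44 0.064 [291. 226.]
green 60 [ 443.1 -579.8] 26 24 -0.061 [554. 266.]
green 60 [551.9 326. ] 48 39 -1.565 [153. 216.]
green 60 [532.3  13.7] 96 43 0.064 [291. 226.]
blue 12 [528.5 175. ] 101 45 0.064 [222. 230.]
blue 12 [ 563.2 -332. ] 50 41 1.369 [439. 216.]
blue 60 [522.2 166.5] 96 43 0.064 [222. 230.]
blue 60 [ 555.4 -319. ] 48 39 1.369 [439. 216.]
purple 12 [439.6 352.6] 50 41 1.477 [146. 267.]
purple 12 [544.4 -64.4] 101 45 0.066 [325. 224.]
purple 60 [437.  336.6] 48 39 1.477 [146. 267.]
purple 60 [537.4 -62.6] 97 43 0.066 [325. 224.]
white 12 [371.6 125.1] 50 49 -0.774 [242. 298.]
white 12 [ 439.5 -304.7] 47 37 -1.26 [430. 269.]
white 12 [533.4  94.9] 99 43 0.064 [256. 228.]
white 12 [635.7 162.9] 43 26 0.03 [230. 185.]
white 60 [372.  118.8] 48 46 -0.774 [242. 298.]
white 60 [ 437.  -292.8] 45 36 -1.26 [430. 269.]
white 60 [526.8  89.9] 94 41 0.064 [256. 228.]
white 60 [624.9 154.9] 41 25 0.03 [230. 185.]
```

View pics/knobs.png

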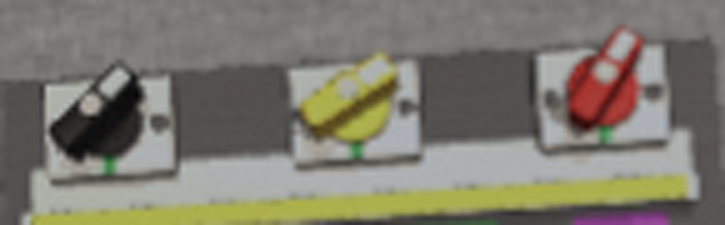

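The white marks of all three knobs point away from the fence and to the right, so all three are at their start angles. In the crop, mark and hub are at: black (117,80)/(90,103), yellow (378,68)/(347,90), red (622,45)/(604,72).

```bash
cat >> h.py <<'E'
JY=0.0645; JO=np.array([559.3,56.7])
def jig(x,y): return JO+np.array([np.cos(JY)*x-np.sin(JY)*y, np.sin(JY)*x+np.cos(JY)*y])
def injig(p): d=np.asarray(p)-JO; return np.array([np.cos(JY)*d[0]+np.sin(JY)*d[1], -np.sin(JY)*d[0]+np.cos(JY)*d[1]])
E
python3 - <<'E'
from h import *
c=np.load("top.npy",allow_pickle=True).item()
for n,m,d in (('red',(622,45),(604,72)),('yellow',(378,68),(347,90)),('black',(117,80),(90,103))):
    f=lambda p:np.array(p)/5+[200,160]-.4
    w=ray(c,[f(m),f(d)],76); v=w[0]-w[1]; yaw=np.arctan2(v[1],v[0])
    ax=w[1]; print(n,ax.round(1),injig(ax).round(1),'mark yaw',yaw.round(2),'q',(np.pi+JY+2.8-yaw-2*np.pi).round(2))
    for k in (0,np.pi,-np.pi):
        for z in (50,110):
            q=bot.ik([*ax,z],quat(yaw+k)); q2=bot.ik([*ax,z],quat(yaw+k-.3))
            print(k,z,None if q is None else q.round(2),None if q2 is None else q2.round(2))
E
```

```text
red [646.3 -52.3] [  79.8 -114.3] mark yaw -0.58 q 0.3
0 50 [ 0.43  0.59 -0.56  1.55  0.34  1.1  -2.36] [-0.65  0.72  0.95  1.61 -0.63  1.14 -1.99]
0 110 [ 0.45  0.53 -0.6   1.5   0.31  1.2  -2.34] [-0.65  0.64  0.95  1.57 -0.54  1.22 -2.05]
3.141592653589793 50 [ 0.55  0.64 -0.74  1.54  0.46  1.14  0.7 ] [ 0.54  0.64 -0.73  1.54  0.45  1.13  0.41]
3.141592653589793 110 [ 0.56  0.58 -0.77  1.49  0.42  1.23  0.73] [ 0.56  0.58 -0.76  1.49  0.41  1.23  0.44]
-3.141592653589793 50 [ 0.55  0.64 -0.74  1.54  0.46  1.14  0.7 ] [ 0.54  0.64 -0.73  1.54  0.45  1.13  0.41]
-3.141592653589793 110 [ 0.56  0.58 -0.77  1.49  0.42  1.23  0.73] [ 0.56  0.58 -0.76  1.49  0.41  1.23  0.44]
yellow [637.9  62.1] [78.8  0.3] mark yaw -0.94 q 0.66
0 50 [-0.84  0.71  0.95  1.64 -0.62  1.13 -2.23] [-0.94  0.84  1.15  1.64 -0.82  1.21 -2.41]
0 110 [-0.84  0.62  0.95  1.59 -0.53  1.21 -2.29] [-0.94  0.74  1.16  1.59 -0.7   1.28 -2.48]
3.141592653589793 50 [ 0.47  0.69 -0.9   1.56  0.57  1.17  0.1 ] [ 0.47  0.69 -0.89  1.56  0.56  1.17 -0.2 ]
3.141592653589793 110 [ 0.51  0.64 -0.96  1.51  0.54  1.27  0.12] [
[... 246 characters left out ...]
0.53  1.27 -0.18]
black [632.  177.2] [ 80.3 115.6] mark yaw -0.84 q 0.57
0 50 [-1.    0.74  0.95  1.59 -0.64  1.15 -2.31] [-1.09  0.87  1.15  1.59 -0.84  1.24 -2.49]
0 110 [-1.    0.66  0.95  1.54 -0.55  1.23 -2.37] [-1.09  0.78  1.15  1.55 -0.73  1.3  -2.56]
3.141592653589793 50 [ 0.33  0.76 -0.98  1.51  0.66  1.22 -0.02] [ 0.33  0.76 -0.98  1.51  0.65  1.22 -0.32]
3.141592653589793 110 [ 0.34  0.7  -1.01  1.46  0.6   1.31  0.01] [ 0.34  0.7  -1.    1.46  0.59  1.31 -0.29]
-3.141592653589793 50 [ 0.33  0.76 -0.98  1.51  0.66  1.22 -0.02] [ 0.33  0.76 -0.98  1.51  0.65  1.22 -0.32]
-3.141592653589793 110 [ 0.34  0.7  -1.01  1.46  0.6   1.31  0.01] [ 0.34  0.7  -1.    1.46  0.59  1.31 -0.29]
```

```bash
cat >> h.py <<'E'
def knob(y,q0,z=50):
    p=jig(80,y); yaw=JY+2.8-q0   # tool x along knob +x
    Q=quat(yaw)
    bot.gripper_open(); bot.goto([*p,130],Q); bot.movel([*p,z],speed=120)
    bot.gripper_close(25); print('width',bot.sense()['width'])
    q=np.array(bot.sense()['qpos']); q[6]-=2.8-q0+0.07
    try: bot.move_j(q)
    except bot.MotionError as e: print(e,q); return
    bot.sleep(.3); s=bot.sense()
    R=Rn.from_quat(s['orientation']).as_matrix(); print('tool yaw rel jig',np.arctan2(R[1,0],R[0,0])-JY,'tau',s['ft_torque'],s['ft_force'],'w',s['width'],s['clock'])
    bot.gripper_open(); bot.movel([*p,130],speed=150)
E
python3 - <<'E'
from h import *
knob(-115,.3)
c=bot.capture("wrist"); cv2.imwrite("pics/w1.png",c["img"][:,:,::-1])
E
```

```text
width 0.1565132849909214
tool yaw rel jig -0.0689706832827158 tau [ 0.03056381 -2.08161235  0.53921792] [ 9.00795119  0.33549664 -6.70791782] w 0.17080294621777434 7.5167
```

View pics/w1.png

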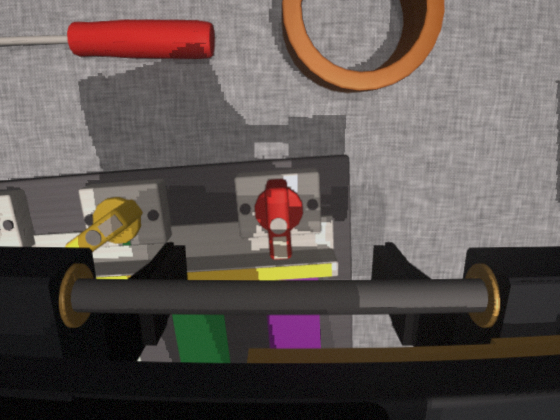

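The red bar now points straight at the fence, with its end near (282,250). The 0.54 N m reaction, well above the 0.06 N m friction, confirms it reached the stop. Yellow and black next.

```bash
python3 - <<'E'
from h import *
knob(0,.66)
c=bot.capture("wrist"); a=c["img"]
knob(115,.57)
b=bot.capture("wrist")["img"]
cv2.imwrite("pics/w2.png",cv2.resize(np.hstack([a[100:300],b[100:300]]),(800,143*1))[:,:,::-1])
# clear the view, then re-measure cartons
bot.goto([450,-150,260],quat(JY))
c=bot.capture("top"); cv2.imwrite("pics/top2.png",c["img"][:,:,::-1])
for col in ('green','blue','purple','white'):
    for p,l,s,t,px in blobs(c,col,60): 
        if 150<px[1]<300 and l<55: print(col,p.round(1),round(l),round(s),round(t,3),px)
E
```

```text
width 0.15898120923269424
tool yaw rel jig -0.0694254586140395 tau [-0.14863757 -1.57952523  0.63644926] [ 6.76989025 -0.73386554 -4.43028868] w 0.16420304123080362 15.625
width 0.1590078394887142
tool yaw rel jig -0.0703100355257174 tau [-0.00276493 -1.19549018  0.59214372] [ 6.06477616 -0.79847998 -2.45255448] w 0.16831337500109295 23.9417
green [ 443.1 -579.8] 26 24 -0.061 [554. 266.]
green [551.9 326. ] 48 39 -1.565 [153. 216.]
purple [437.1 336.5] 48 39 1.482 [146. 267.]
white [372.7 118.7] 48 48 -0.447 [242. 299.]
white [ 443.  -215.1] 26 14 -0.185 [395. 266.]
white [ 446.4 -195.7] 28 14 -0.182 [386. 265.]
white [625.  153.8] 42 23 0.034 [229. 184.]
white [632.9  42.8] 44 23 0.016 [279. 181.]
```

View pics/w2.png

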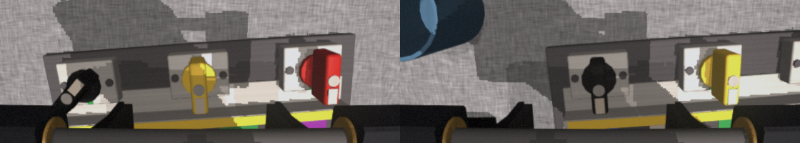

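View pics/top2.png

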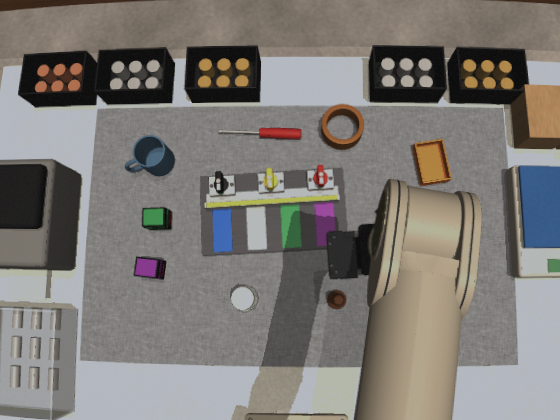

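All three marks point over the ticks at the fence: black (598,105), yellow (200,95), red (333,85) in the wrist crops. Every knob is home. I'll now carry each carton to about 45 mm in front of its place, set it down, back off with the fingers open, shut them and push it flush to the fence.

```bash
cat >> h.py <<'E'
PY={'blue':120,'white':40,'green':-40,'purple':-120}
def find(col):
    c=bot.capture("top")
    r=[b for b in blobs(c,col,60) if 40<b[1]<56 and 30<b[2]<46 and abs(b[0][1]-56)>180 and 350<b[0][0]<700 and abs(b[0][1])<450]
    print(col,[(b[0].round(1),round(b[1]),round(b[2]),round(b[3],2)) for b in r]); return r[0] if len(r)==1 else None
def yawopt(p,z,t,ref=None):
    """of t and t+pi take the one whose last joint stays nearer mid range"""
    best=None; q0=np.array(bot.sense()['qpos'])
    for k in (t,t+np.pi):
        q=bot.ik([*p,z],quat(k))
        if q is not None:
            cost=np.abs(np.array(q)-q0).sum()+ (5 if abs(q[6])>2.3 else 0)
            if best is None or cost<best[0]: best=(cost,k)
    return best[1]
def go(p,z,yaw):
    try: bot.movel([*p,z],quat(yaw),speed=220)
    except bot.MotionError as e: print('movel:',e); bot.goto([*p,z],quat(yaw))
def pick(col):
    b=find(col)
    if b is None: return False
    p,t=b[0],b[3]; k=yawopt(p,140,t)
    bot.gripper_open(); bot.goto([*p,140],quat(k)); bot.movel([*p,20],speed=150)
    bot.gripper_close(30); w=bot.sense()['width']; bot.movel([*p,125],speed=150)
    w2=bot.sense()['width']; print('widths',w,w2,'t',bot.sense()['clock']); return w2>.42
def place(col):
    y=PY[col]; p=jig(-45,y); k=yawopt(p,125,JY); go(p,125,k)
    print('w carried',bot.sense()['width']); bot.movel([*p,50],speed=150)
    bot.movel([*p,33.5],speed=60); s=bot.sense(); print('down F',s['ft_force'],'w',s['width'])
    bot.gripper_open(); push(col)
def push(col):
    y=PY[col]; bot.movel([*jig(-105,y),34],speed=150); bot.gripper_close(10)
    bot.movel([*jig(-50,y),34],speed=80); F0=bot.sense()['ft_force']; x=-50
    u=np.array([np.cos(JY),np.sin(JY),0])
    while x<-30:
        x+=2; bot.movel([*jig(x,y),34],speed=40); f=(bot.sense()['ft_force']-F0)@u
        if f<-9: break
    print('push end x',x,'f',f,injig(bot.sense()['tcp_pos'][:2]))
    bot.movel([*jig(-80,y),34],speed=150); bot.movel([*jig(-80,y),150],speed=200); bot.gripper_open(); print('t',bot.sense()['clock'])
E
python3 - <<'E'
from h import *
bot.goto([*jig(-60,40),160],quat(JY))
if pick('white'): place('white')
c=bot.capture("top"); cv2.imwrite("pics/top3.png",c["img"][:,:,::-1])
E
```

```text
white [(array([ 437. , -292.8]), 45, 36, np.float64(-1.26))]
widths 0.5035501691016312 0.5053313618479168 t 33.4833
w carried 0.500493905715553
down F [ 1.26041106 -0.14424861 -1.23167526] w 0.5029831618044988
push end x -34 f -16.336695829328747 [-36.82711966  40.1157519 ]
t 45.0917
```

View pics/top3.png

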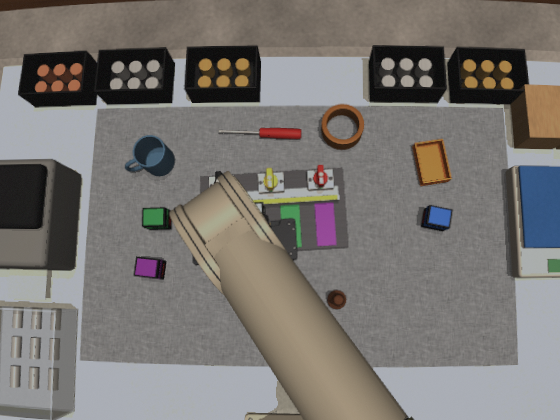

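White went as planned: the push ended at x = -36.8 mm against -36.5 mm expected. The arm covers the jig here, while the blue (437,217), green (153,217) and purple (148,267) cartons are visible and unmoved. Blue and green next.

```bash
python3 - <<'E'
from h import *
if pick('blue'): place('blue')
if pick('green'): place('green')
bot.goto([450,-200,260],quat(JY))
c=bot.capture("top"); cv2.imwrite("pics/top4.png",c["img"][:,:,::-1])
E
```

```text
blue [(array([ 555.5, -318.9]), 48, 39, np.float64(1.38))]
widths 0.5031127615622303 0.5047909257292893 t 49.5417
w carried 0.507454539427952
down F [-1.31410447  0.5793433  -2.12216061] w 0.5020967128745336
push end x -34 f -15.531176305799105 [-36.84920429 120.13285534]
t 61.6167
green []
```

View pics/top4.png

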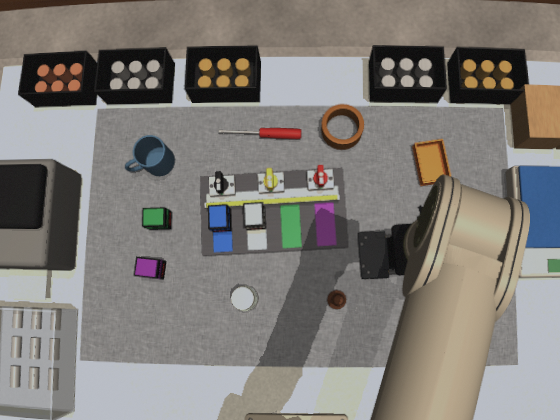

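Blue (219,217) and white (254,215) stand in place against the fence. Green (153,217) was only hidden by the arm; from this pose it and purple are visible.

```bash
python3 - <<'E'
from h import *
for col in ('green','purple'):
    if pick(col): place(col)
    bot.goto([450,-200,260],quat(JY))
c=bot.capture("top"); cv2.imwrite("pics/top5.png",cv2.resize(c["img"][150:320,120:400],None,fx=2.8,fy=2.8,interpolation=cv2.INTER_CUBIC)[:,:,::-1])
for col in PY:
    for p,l,s,t,px in blobs(c,col,72):
        if 40<l<56 and 30<s<46: print(col,(injig(p)-[0,PY[col]]).round(1),round(l),round(s),round(t-JY,3),px)
print(bot.sense()['clock'])
E
```

```text
green [(array([551.9, 325.9]), 48, 39, np.float64(-1.56))]
widths 0.5060349757962392 0.5021823760252755 t 68.475
w carried 0.49929464197369217
down F [ 0.60500665  0.77838492 -2.20596897] w 0.5046083140515006
push end x -34 f -15.293479040535294 [-36.8268358  -40.07049996]
t 79.8083
purple [(array([437.1, 336.5]), 48, 39, np.float64(1.48))]
widths 0.5030566951208645 0.5051375503809511 t 85.6
w carried 0.4992277197759272
down F [ 0.33778999 -0.22278661 -2.18306326] w 0.5002989868978182
push end x -34 f -13.933124435417655 [ -36.78103722 -120.10882852]
t 97.2917
blue [-56.6 -10.3] 44 42 -0.032 [222. 241.]
blue [ 0.2 -1. ] 49 38 -0.028 [217. 216.]
white [-57.7  -6. ] 43 41 0.016 [257. 239.]
white [-0.4 -0.2] 45 36 -0.04 [253. 214.]
green [-56.4  -2.2] 44 41 -0.053 [291. 237.]
green [ 0.3 -0.2] 48 39 0.014 [289. 212.]
purple [-56.6   2.3] 44 44 -0.061 [326. 235.]
purple [0.  0.6] 47 40 -0.061 [325. 209.]
98.075
```

View pics/top5.png

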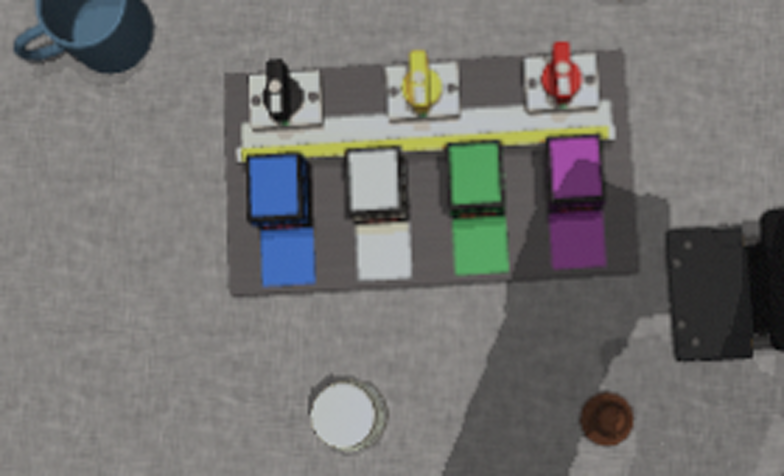

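All four are within 1 mm. The yaw readings of 0.03–0.06 rad come from coarse pixels, so I'll check squareness once with the wrist camera, which is closer.

```bash
python3 - <<'E'
from h import *
bot.goto([*jig(-80,0),260],quat(JY))
c=bot.capture("wrist"); cv2.imwrite("pics/w3.png",c["img"][:,:,::-1])
for col in PY:
    for p,l,s,t,px in blobs(c,col,72):
        if 38<l<58 and 30<s<52: print(col,(injig(p)-[0,PY[col]]).round(1),round(l),round(s),round(t-JY,3),px)
E
```

```text
blue [2.2 0.8] 47 39 -0.008 [145.  95.]
white [2.3 0.4] 45 36 -0.009 [234.  96.]
green [-40.    6.5] 43 38 0.0 [313. 142.]
green [2.2 0.4] 46 38 0.003 [322.  93.]
purple [2.2 0.4] 47 39 -0.0 [409.  94.]
```

View pics/w3.png

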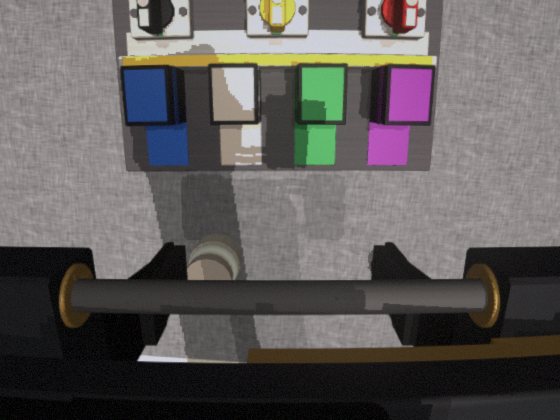

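The four cartons stand at (145,95), (234,96), (322,93) and (409,94), flush and square to within 0.01 rad, and the knob marks point at the fence. I'm handing the job in.

```bash
python3 -c "
from bench import bot
print(bot.sense()['clock']); print(bot.close_job())"
```

```text
99.1167
the job is handed in; nothing more can be done
None
```

The job is done and handed in at about 99 s of the 210 s allowed; the interface gave no verdict.

- **Knobs:** I turned red, yellow and black home in that order. Each ended with a 0.54–0.64 N m reaction, well above the 0.06 N m friction, so each was on its stop. In the pictures all three white marks point at the fence.
- **Cartons:** All four were on the bench. I set each one down in front of its own place and pushed it flush against the fence with the fingers shut.
- **Final position:** The top camera put every carton within 1.0 mm of its place. The wrist camera put them within 0.8 mm along the row but about 2.2 mm further towards the fence. That is about the stated calibration error and within the 6 mm limit.
- **Squareness:** The two cameras disagreed. The wrist camera showed all four square to within 0.01 rad. The coarser top view read up to 0.06 rad, which I put down to pixel size; the limit is 0.09 rad.
- **Problems on the way:** One search for the green carton found nothing because the arm was hiding it, and it worked once the arm had moved away. I saw no grip slip and no knocked carton, and the pictures showed no bystander moved.

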